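Close up the row on the tin shelf with its clicking end stop

TASK

On the dark tin shelf one of the three containers has been left standing forward of the other two: push it straight back with the fingertips until it stands in line with them near the back fence. Then push the sliding end stop along its rail towards the row, so that it closes the containers up against the shelf's fixed left end, until it clicks into the last notch that the row leaves room for, without forcing it, and leave it resting there. Only push: grip, lift or tip nothing, and leave the container on the pale prep board, the glass and the mug where they are.

Things in the scene. Friction and masses are not known exactly. Their poses are not given: they have to be found in the camera images.
- shelf: Fixed tin shelf: dark wooden board 150 (x) x 395 (y) x 12 mm, open in front. Origin: centre of its underside; x to the back, y along the row to the fixed end, z up. Back fence: front face at x = 40 mm, top at z = 44. Steel rail with cross pins behind it at x = 62 mm, top z = 53. Row: the outer two containers stand within 12 mm of the fence, the middle one (y about 48 mm) 35 to 55 mm from it.
- row_end (a point): On the inner face of the shelf's fixed left end, a wooden cheek 58 mm tall above the board: at shelf x = 0, y = 185 mm, z = 42 mm. The row is closed up against this face. Three containers stand between it and the end stop, 5 to 50 mm apart; bring the forward one to less than 18 mm from the fence.
- stop_pad (a point): Centre of the black rubber pad (36 wide x 34 tall mm) on the outer (-y) face of the end stop: push here towards shelf +y. At shelf x = 6, z = 58, y = -142 mm + the joint value. The aluminium plate spans x = -27 to 37, z = 15 to 85 mm. Its inner face is 6.7 mm beyond this point. The fence is 34 mm behind the point; the red carriage rides behind the fence, top z = 81 mm.
- end_stop (a joint): Stop's travel along shelf +y, m; starts at 0 to 0.036. Notches every 0.018 m from 0. A sprung roller: leaving a notch takes about 6 N, then the push dips and the roller pulls the stop into the next; let go, it settles to the notch's centre. Each container pushed adds 1 to 2 N. The closed row is a hard stop 3 to 6 mm past the right notch: 0.126 with the wide tin in the row, else 0.144.
- prep_board: Pale wooden prep board 200 x 140 x 12 mm, fixed on the worktop left of the shelf, a lemon at its back. Origin: centre of its underside. One of the four containers stands on it and is no part of the row.
- tin_1: Wide short tin, blue and white label, 75 mm diameter, 58 mm tall, 0.26 kg. Origin at the centre of its underside, z up.
- tin_2: Narrow tin, pale label with green, 57 mm diameter, 72 mm tall, 0.18 kg. Origin at the centre of its underside, z up.
- tin_3: Narrow tin, dark green label, 57 mm diameter, 72 mm tall, 0.18 kg. Origin at the centre of its underside, z up.
- jar_3: Glass jar with a yellow lid, 59 mm diameter, 80 mm tall, 0.18 kg. Origin at the centre of its underside, z up.
- glass_1: Bystander: empty drinking glass, 81 mm diameter, 93 mm tall, at the right. Origin at the centre of its underside.
- mug_1: Bystander: blue mug, 82 mm diameter with its handle 117 mm, 91 mm tall, at the right. Origin under its middle.
Mind the look-alikes: they are no part of the job. What is shaped like the tin_2 but red is not meant.

How it is judged:
By the outcome, as a careful person would: the job done as asked, in the order asked, and still so for the second after the job is handed in, with the robot touching nothing.
It also fails if it takes over 51 s, if anything falls off the work surface, if the arm or the gripper's body presses on something with over 40 N, if the wrist force passes 120 N, or if a joint passes its speed limit or range.

ROBOT

A 6-joint arm with a two-finger parallel gripper is mounted at the origin on a cart in front of the work surface, level with it; the furniture and walls round the work are solid. World frame = base frame: x ahead of the robot, y to its left, z up, the work surface at z = 0. Lengths are in m, angles in rad, forces in N, time in s.
With the tool pointing down it reaches from about 0.3 to 0.775 m from the base axis. Payload 14.6 kg.
Tool frame: the origin (TCP) lies where the fingers leave the gripper's body, on its centre line; the fingertips stand 97 mm ahead of it and the grasp point (between the pads) lies 78 mm ahead of it (ctrl.finger_overhang is the distance from the TCP to the fingertips, in m); z points along the fingers, y is the direction in which the jaws open and shut (so a half turn about z gives the same grasp; the last joint's range is limited). The gripper opens to 94 mm and grips with 3 to 60 N. Pads are 16 mm wide; open, the fingers measure 119 mm over their backs; the gripper's body (75 mm by 177 mm) begins 78 mm behind the grasp point.
Start: joints at [1.226, 0.3, 1.521, -0, 1.321, -0.067], TCP at [0.151, 0.529, 0.303] pointing down, gripper open.
Joint ranges: [-3.03, 3.03], [-0.79, 2.21], [0.23, 2.52], [-1.04, 4.18], [0, 3.07], [-2.55, 2.55]. Speed limits (rad/s): [2.22, 2.22, 2.57, 3.14, 3.14, 3.14].

INTERFACE

Orientations are given as [roll, pitch, yaw] about the fixed x, y, z axes, in that order (R = Rz(yaw) Ry(pitch) Rx(roll)).
In Python, from station import ctrl, imaging, hand_in gives the robot as it stands.
- The arm moves only by the shell command python3 -m pendant 'ROWS' [FORCE]. ROWS is JSON, a list of rows, each a list of 7 numbers: the shift along the tool's x, y, z normalised to -1 to 1, where 1 is 120 mm, then the turn, a rotation vector about the tool's x, y, z normalised to -1 to 1, where 1 is 30 degrees, then the closure, from -1 (fully open) to 1 (shut). A call has 1 to 10 rows; each row shifts and turns the commanded pose from where the row before left it, along the tool's axes as they then stand; what a row does not reach is not made up. A row lasts 1/12 s, in which the tool goes at most 41.7 mm and 7.16 degrees, less where a joint would pass 70% of its speed; a pose out of reach is approached as far as the arm can. A call with a number of a shift or a turn outside -1 to 1 is refused whole. A call with a gripper value outside its range is refused whole. The fingers move at their own pace and stop on an object; FORCE is the grip in N (left out, the last holds). Time passes only in rows, so rows that do not move let the fingers close. It gives the time, the measured TCP pose, the force and the opening at its end, in the units of the state.
- ctrl.get_obs(): the state, without advancing time (a new reading comes with each control period).
- imaging.camera(name): name is "scene" or "side" or "wrist"; returns a dict with "image" (420x560x3 uint8, red, green, blue), "mtx" (3x3 intrinsics, pixels), "rvec" (rotation vector, rad) and "tvec" (3), from world to camera coordinates, as OpenCV has them. Camera axes: x right, y down, z forward; pixel columns grow to the right and rows downward; lengths in m; the calibration is good to about 2 mm. A picture is of the moment at which its call begins. There is no depth.
- hand_in(): hands the job in, once; it reports no verdict.
The state is a dict: "time_s": time; "qpos": joint angles; "joint_vel": joint speeds; "tau": joint torques, N m; "ee_pos": TCP position; "eef_rot": TCP orientation; "force": force on the tool from outside, world axes, zero at the start; "moment": the same for the moment, N m; "grip_width": finger opening in m.
Only numpy, scipy, OpenCV 4.12 (cv2) and the standard library are available. Lean on these libraries where they do the work, as an engineer would, in place of code of your own. Each camera call takes 0.05 s, during which the arm holds its last target.

## Working session

There is one attempt and no reset: what is moved stays moved. The work goes in short steps, Python scripts to look and compute and a shell command to move; the robot and the scene stay as the last step left them, time stands still between calls to the robot, and variables do not carry over. Pictures are saved under pics/ and viewed, and the job is handed in when it is done.

```bash
ls; mkdir -p pics; python3 - <<'E'
from station import ctrl, imaging
import cv2
for n in ("scene","side","wrist"):
    c=imaging.camera(n); cv2.imwrite(f"pics/{n}0.png",c["image"][:,:,::-1])
    R=cv2.Rodrigues(c["rvec"])[0]; print(n,(-R.T@c["tvec"].reshape(3)).round(3),R[2].round(2),c["mtx"][0,0])
print(ctrl.get_obs(),ctrl.finger_overhang)
E
```

```text
pics
scene [-0.178 -1.072  0.698] [ 0.46  0.77 -0.44] 486.8017161025789
side [ 0.088 -1.156  0.798] [ 0.26  0.82 -0.51] 462.64768771711465
wrist [0.077 0.549 0.386] [ 0.26 -0.07 -0.96] 323.8779796602666
{'time_s': 0.15, 'qpos': array([ 1.22639110e+00,  3.00335775e-01,  1.52143231e+00,  1.57003734e-05,
        1.32069051e+00, -6.65909662e-02]), 'joint_vel': array([-1.81096745e-04, -1.58814843e-03, -2.99572052e-04, -4.35933074e-04,
        2.02106894e-03, -5.01891757e-05]), 'tau': array([-1.72616374e-04, -5.31963801e+01, -3.52817738e+01,  7.08290236e-02,
        2.36071553e-02, -3.65804385e-05]), 'ee_pos': array([0.15079761, 0.52880736, 0.30222346]), 'eef_rot': array([-3.14072964e+00, -7.27964379e-05,  2.86377447e+00]), 'force': array([-0.15172553,  0.17120487,  0.5643881 ]), 'moment': array([-0.01633583,  0.00914974, -0.01874283]), 'grip_width': 0.09397673615397087} 0.0972
```

View pics/scene0.png

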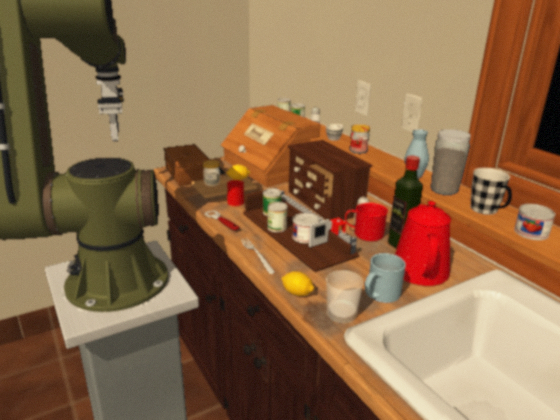

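View pics/side0.png

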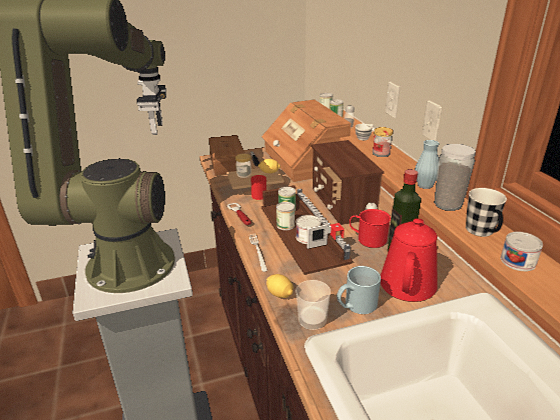

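View pics/wrist0.png

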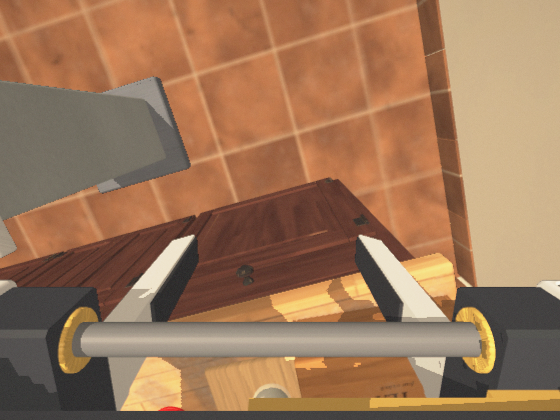

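The row seems to be the dark green tin at the left end, the pale tin forward, and the wide tin beside the stop. I'll enlarge it to check.

```bash
python3 - <<'E'
import cv2
a=cv2.imread("pics/side0.png")[140:290,200:400]; cv2.imwrite("pics/side0z.png",cv2.resize(a,None,fx=4,fy=4,interpolation=cv2.INTER_CUBIC))
a=cv2.imread("pics/scene0.png")[140:290,180:380]; cv2.imwrite("pics/scene0z.png",cv2.resize(a,None,fx=4,fy=4,interpolation=cv2.INTER_CUBIC))
E
```

```text
(no output)
```

View pics/side0z.png

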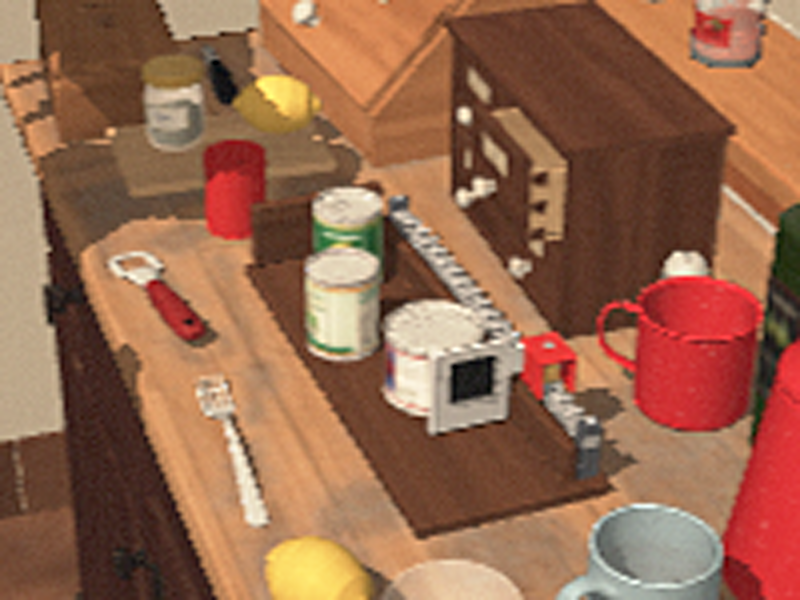

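View pics/scene0z.png

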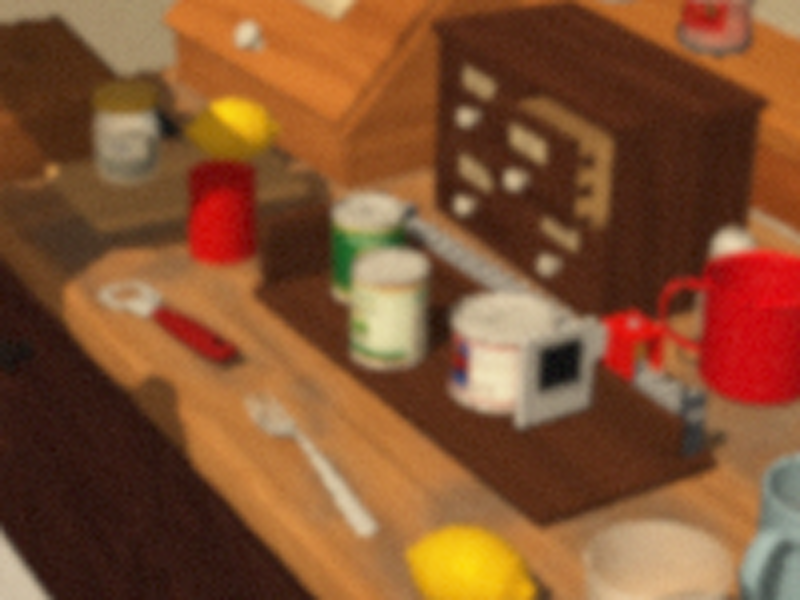

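```bash
cat > h.py <<'E'
import numpy as np, cv2
from station import imaging
def cam(n):
    c=imaging.camera(n); c["R"]=cv2.Rodrigues(c["rvec"])[0]; c["t"]=np.array(c["tvec"]).reshape(3); return c
def ray(c,p,z):
    d=c["R"].T@np.linalg.inv(c["mtx"])@np.array([p[0],p[1],1.]); o=-c["R"].T@c["t"]
    return o+d*(z-o[2])/d[2]
def tri(ca,pa,cb,pb):
    P=[c["mtx"]@np.c_[c["R"],c["t"]] for c in (ca,cb)]
    X=cv2.triangulatePoints(P[0],P[1],np.array(pa,float).reshape(2,1),np.array(pb,float).reshape(2,1)); return (X[:3]/X[3]).ravel()
def proj(c,X):
    p=c["mtx"]@(c["R"]@np.array(X)+c["t"]); return p[:2]/p[2]
E
python3 - <<'E'
from h import *
s=cam("side"); c=cam("scene")
us=lambda p:((p[0]+.5)/4-.5+200,(p[1]+.5)/4-.5+140)
uc=lambda p:((p[0]+.5)/4-.5+180,(p[1]+.5)/4-.5+140)
cs={}
for nm,ps,pc,z in [("RF",(420,527),(543,514),.012),("RB",(607,482),(716,463),.012),("LF",(247,267),(258,288),.012),
 ("pale",(343,268),(391,270),.084),("green",(347,207),(368,212),.084),("wide",(437,328),(508,315),.07),("pad",(472,380),(559,361),.058)]:
    a=ray(s,us(ps),z);b=ray(c,uc(pc),z);print(nm,a.round(4),b.round(4),tri(s,us(ps),c,uc(pc)).round(4)); cs[nm]=(a,b)
for i in (0,1):
    print(np.linalg.norm(cs["RF"][i]-cs["RB"][i]),np.linalg.norm(cs["RF"][i]-cs["LF"][i]))
    d=cs["LF"][i]-cs["RF"][i];yaw=np.arctan2(-d[0],d[1]);print("yaw",yaw)
    ex=np.array([np.cos(yaw),np.sin(yaw)]);ey=np.array([-ex[1],ex[0]])
    o=(cs["LF"][i]+cs["RF"][i])[:2]/2+ex*.075
    print("o",o)
    for k in cs: print(k,(ex@(cs[k][i][:2]-o)).round(4),(ey@(cs[k][i][:2]-o)).round(4))
E
```

```text
RF [ 0.453  -0.2105  0.012 ] [ 0.4568 -0.2067  0.012 ] [ 0.4504 -0.2161  0.0182]
RB [ 0.5963 -0.2051  0.012 ] [ 0.5961 -0.2107  0.012 ] [ 0.5928 -0.2132  0.0162]
LF [0.4394 0.1747 0.012 ] [0.444  0.1759 0.012 ] [0.435  0.1578 0.022 ]
pale [0.4771 0.0266 0.084 ] [0.4773 0.0259 0.084 ] [0.4767 0.0249 0.0848]
green [0.5122 0.1212 0.084 ] [0.514  0.1239 0.084 ] [0.5111 0.1185 0.0862]
wide [ 0.5225 -0.0589  0.07  ] [ 0.5284 -0.0524  0.07  ] [ 0.5183 -0.0681  0.078 ]
pad [ 0.5279 -0.1163  0.058 ] [ 0.5343 -0.1086  0.058 ] [ 0.5237 -0.1244  0.0663]
0.14342183394900948 0.38542301266351425
yaw 0.03531767040853382
o [ 0.52116117 -0.01522692]
RF -0.075 -0.1927
RB 0.0684 -0.1924
LF -0.075 0.1927
pale -0.0425 0.0434
green -0.0041 0.1366
wide -0.0002 -0.0437
pad 0.0032 -0.1013
0.13932935084697126 0.38280420264634085
yaw 0.03357311531311295
o [ 0.5253514  -0.01284665]
RF -0.075 -0.1914
RB 0.0641 -0.2001
LF -0.075 0.1914
pale -0.0467 0.0403
green -0.0067 0.1371
wide 0.0018 -0.0396
pad 0.0058 -0.096
```

```bash
python3 - <<'E'
from h import *
s=cam("side"); c=cam("scene")
us=lambda p:((p[0]+.5)/4-.5+200,(p[1]+.5)/4-.5+140)
uc=lambda p:((p[0]+.5)/4-.5+180,(p[1]+.5)/4-.5+140)
for nm,ps,pc in [("topL",(450,22),(436,22)),("topRF",(597,133),(630,125)),("redjar top",(235,148),(222,170))]:
    print(nm,tri(s,us(ps),c,uc(pc)).round(3))
print(ray(s,us((567,335)),0))
a=cv2.imread("pics/side0.png")[140:240,300:400]; cv2.imwrite("pics/cab.png",cv2.resize(a,None,fx=6,fy=6))
print(ray(s,us((215,270)),0),ray(s,us((345,335)),.012), "fork",ray(s,us((210,385)),0))
E
```

```text
topL [0.651 0.251 0.179]
topRF [0.694 0.038 0.156]
redjar top [0.458 0.267 0.078]
[0.6600638  0.00174203 0.        ]
[0.41711652 0.19918565 0.        ] [0.48361522 0.04278438 0.012     ] fork [0.36637875 0.02566705 0.        ]
```

View pics/cab.png

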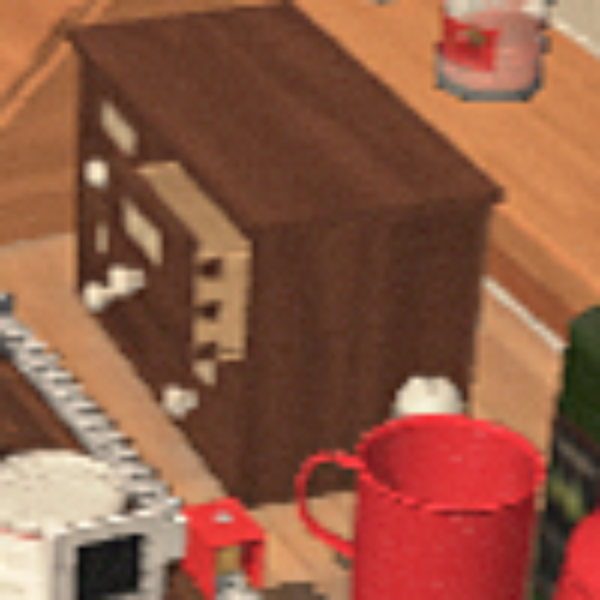

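The pale tin's top centre is at about (0.477, 0.026) and the stop is at joint value 0.036. Summing the gaps gives about 94 mm of closing travel, which fits the 0.126 notch. Next I'll turn the tool square to the shelf, narrow the fingers and travel over.

```bash
python3 -m pendant '[[0,0,0,0,0,-0.199,0.4],[0,0,0,0,0,-0.199,0.4],[0,0,0,0,0,-0.199,0.4],[0,0,0,0,0,0,0.4],[0,0,0,0,0,0,0.4]]' 30
```

```text
time_s: 0.77
ee_pos: [0.1508, 0.5289, 0.3026]
eef_rot: [-3.142, -0.0, -3.11]
force: [-0.2, 0.4, 0.3]
grip_width: 0.0643
```

```bash
python3 -m pendant '[[-0.129,-0.267,0,0,0,0,0.4],[-0.129,-0.267,0,0,0,0,0.4],[-0.129,-0.267,0,0,0,0,0.4],[-0.129,-0.267,0,0,0,0,0.4],[-0.129,-0.267,0,0,0,0,0.4],[-0.129,-0.267,0,0,0,0,0.4],[-0.129,-0.267,0,0,0,0,0.4],[-0.129,-0.267,0,0,0,0,0.4]]'
python3 -m pendant '[[-0.129,-0.267,0,0,0,0,0.4],[-0.129,-0.267,0,0,0,0,0.4],[-0.129,-0.267,0,0,0,0,0.4],[-0.129,-0.267,0,0,0,0,0.4],[-0.129,-0.267,0,0,0,0,0.4],[-0.129,-0.267,0,0,0,0,0.4],[-0.129,-0.267,0,0,0,0,0.4],[-0.129,-0.267,0,0,0,0,0.4],[0,0,0,0,0,0,0.4],[0,0,0,0,0,0,0.4]]'
python3 - <<'E'
from h import *
for n in ("side","wrist"):
    cv2.imwrite(f"pics/{n}1.png",imaging.camera(n)["image"][:,:,::-1])
E
```

```text
time_s: 1.43
ee_pos: [0.2838, 0.2755, 0.3028]
eef_rot: [3.141, 0.0, -3.11]
force: [1.1, 0.5, -0.0]
grip_width: 0.0283
time_s: 2.27
ee_pos: [0.4165, 0.0241, 0.3025]
eef_rot: [3.142, -0.001, -3.113]
force: [-1.0, -0.4, -0.2]
grip_width: 0.0285
```

View pics/wrist1.png

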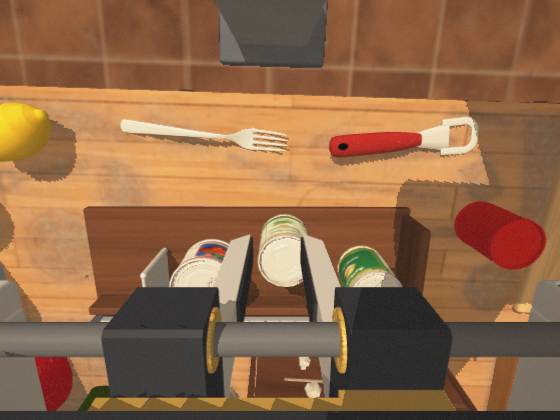

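View pics/side1.png

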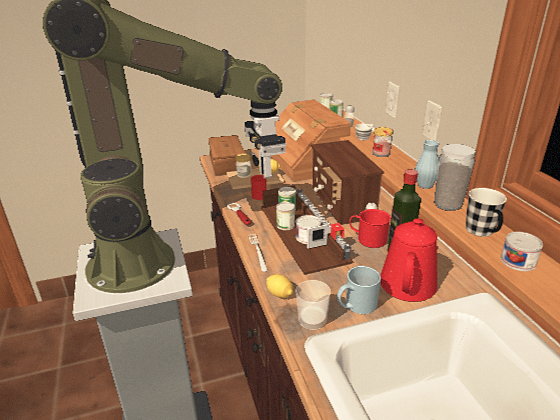

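```bash
python3 - <<'E'
import cv2
a=cv2.imread("pics/wrist1.png")[195:325,75:435]; cv2.imwrite("pics/wrist1z.png",cv2.resize(a,None,fx=2.2,fy=2.2,interpolation=cv2.INTER_CUBIC))
E
```

```text
(no output)
```

View pics/wrist1z.png

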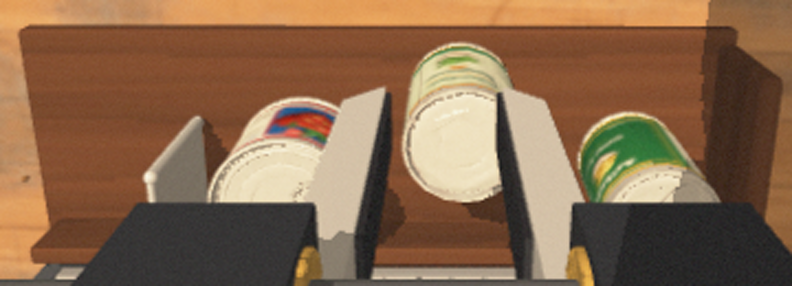

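```bash
python3 - <<'E'
from h import *
w=cam("wrist"); u=lambda p:((p[0]+.5)/2.2-.5+75,(p[1]+.5)/2.2-.5+195)
q={}
for nm,p,z in [("R",(20,30),.012),("L",(737,29),.012),("pale",(455,145),.084),("plateTop",(151,176),.085),("fenceR",(35,222),.044),("paleL",(403,145),.084),("paleF",(455,88),.084),("paleB",(455,202),.084),("green",(665,218),.084),("wide",(275,205),.070)]:
    q[nm]=ray(w,u(p),z)
d=q["L"]-q["R"];print(np.linalg.norm(d)); yaw=np.arctan2(-d[0],d[1]);ex=np.array([np.cos(yaw),np.sin(yaw)]);ey=np.array([-ex[1],ex[0]])
o=(q["L"]+q["R"])[:2]/2+.075*ex;print(yaw,o)
for k in q:print(k,q[k].round(4),(ex@(q[k][:2]-o)).round(4),(ey@(q[k][:2]-o)).round(4))
for y in (-.142,-.124,-.106): print("pad",o+ex*.006+ey*y)
E
```

```text
0.39213726231379
0.035176524704661837 [ 0.52258933 -0.00752782]
R [ 0.4545 -0.2061  0.012 ] -0.075 -0.1961
L [0.4407 0.1858 0.012 ] -0.075 0.1961
pale [0.4811 0.032  0.084 ] -0.0401 0.041
plateTop [ 0.5012 -0.1093  0.085 ] -0.025 -0.1009
fenceR [ 0.5529 -0.1919  0.044 ] 0.0238 -0.1853
paleL [0.4819 0.008  0.084 ] -0.0401 0.0169
paleF [0.453 0.031 0.084] -0.0682 0.0409
paleB [0.5104 0.0331 0.084 ] -0.0107 0.0411
green [0.5155 0.1334 0.084 ] -0.0021 0.1411
wide [ 0.5231 -0.0555  0.07  ] -0.0012 -0.048
pad [ 0.53357966 -0.14922896]
pad [ 0.53294661 -0.1312401 ]
pad [ 0.53231357 -0.11325123]
```

Both cameras and the shelf geometry agree: shelf yaw is about 0.035, the pale tin is at (0.480, 0.030), and its finger contact should come at TCP x ≈ 0.448. Going down in front of it.

```bash
python3 -m pendant '[[0,0.03,0.2,0,0,-0.01,0.4],[0,0,0.3,0,0,0,0.4],[0,0,0.3,0,0,0,0.4],[0,0,0.3,0,0,0,0.4],[0,0,0.2,0,0,0,0.4],[0,0,0.12,0,0,0,0.4],[0,0,0,0,0,0,0.4],[0,0,0,0,0,0,0.4]]'
python3 -m pendant '[[-0.07,0,0,0,0,0,0.4],[-0.07,0,0,0,0,0,0.4],[-0.07,0,0,0,0,0,0.4],[-0.06,0,0,0,0,0,0.4],[-0.06,0,0,0,0,0,0.4],[0,0,0,0,0,0,0.4]]'
python3 - <<'E'
from h import *
for n in ("wrist",):
    cv2.imwrite(f"pics/{n}2.png",imaging.camera(n)["image"][:,:,::-1])
E
```

```text
time_s: 3.08
ee_pos: [0.4159, 0.0296, 0.1325]
eef_rot: [3.142, -0.001, -3.101]
force: [0.1, 0.0, -0.3]
grip_width: 0.0281
time_s: 3.58
ee_pos: [0.4569, 0.0304, 0.1324]
eef_rot: [-3.142, 0.001, -3.102]
force: [-0.4, -0.2, -0.2]
grip_width: 0.0282
```

View pics/wrist2.png

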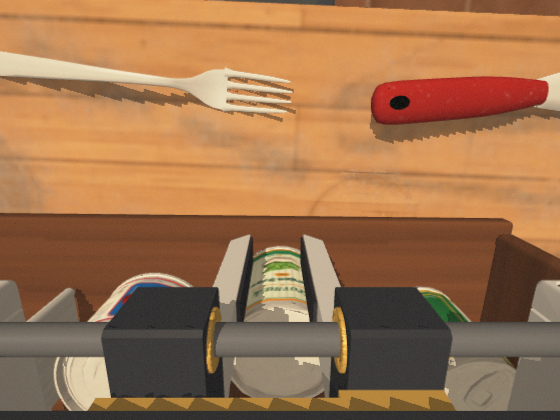

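The tin sits evenly between the fingertips. Pushing on.

```bash
python3 -m pendant '[[-0.06,0,0,0,0,0,0.4],[-0.06,0,0,0,0,0,0.4],[-0.06,0,0,0,0,0,0.4],[-0.05,0,0,0,0,0,0.4],[0,0,0,0,0,0,0.4]]'
python3 - <<'E'
from h import *
for n in ("side","scene"):
    a=imaging.camera(n)["image"][140:290,180:400,::-1];cv2.imwrite(f"pics/{n}3.png",cv2.resize(a,None,fx=3.6,fy=3.6,interpolation=cv2.INTER_CUBIC))
E
```

```text
time_s: 4.05
ee_pos: [0.4844, 0.0314, 0.1323]
eef_rot: [-3.142, 0.001, -3.102]
force: [-0.2, -0.8, -0.1]
grip_width: 0.0284
```

View pics/side3.png

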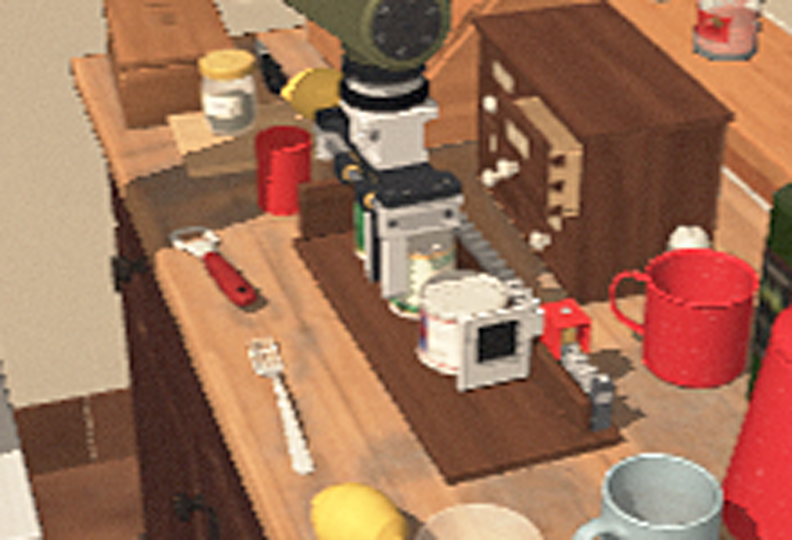

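```bash
python3 -m pendant '[[-0.04,0,0,0,0,0,0.4],[-0.03,0,0,0,0,0,0.4],[0,0,0,0,0,0,0.4],[0,0,0,0,0,0,0.4]]'
python3 -m pendant '[[0.1,0,0,0,0,0,0.4],[0.2,0,0,0,0,0,0.4],[0.3,0,0,0,0,0,0.4],[0,0,-0.3,0,0,0,0.4],[0,0,-0.3,0,0,0,0.4],[0,0,-0.3,0,0,0,0.4],[0,0,-0.3,0,0,0,0.4],[0,0,-0.2,0,0,0,0.4],[0,0,0,0,0,0,0.4]]'
python3 - <<'E'
from h import *
for n in ("side","scene"):
    a=imaging.camera(n)["image"][140:290,200:400,::-1];cv2.imwrite(f"pics/{n}4.png",cv2.resize(a,None,fx=4,fy=4,interpolation=cv2.INTER_CUBIC))
cv2.imwrite(f"pics/wrist4.png",imaging.camera("wrist")["image"][:,:,::-1])
E
```

```text
time_s: 4.48
ee_pos: [0.4918, 0.0318, 0.1323]
eef_rot: [-3.142, 0.0, -3.102]
force: [0.7, 0.1, 0.7]
grip_width: 0.0284
time_s: 5.23
ee_pos: [0.4206, 0.029, 0.3051]
eef_rot: [-3.141, 0.008, -3.101]
force: [0.5, 0.4, 0.4]
grip_width: 0.0281
```

View pics/side4.png

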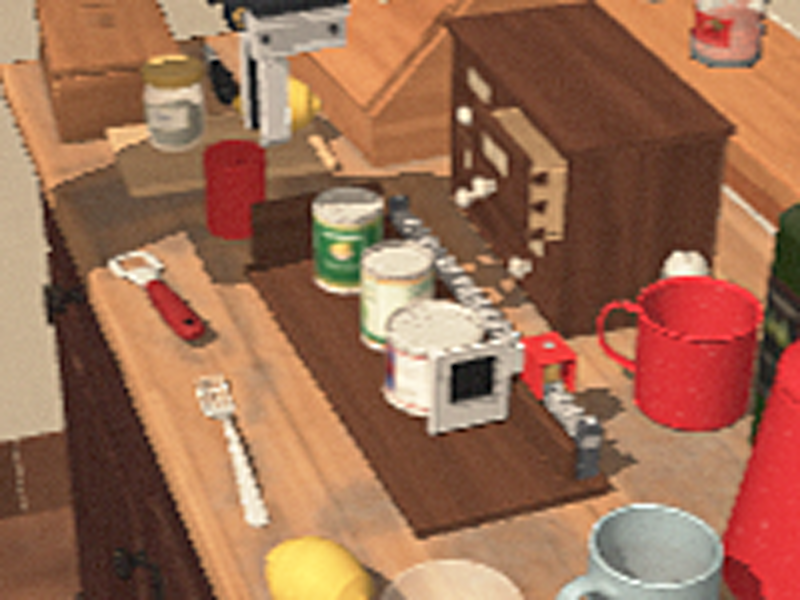

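View pics/wrist4.png

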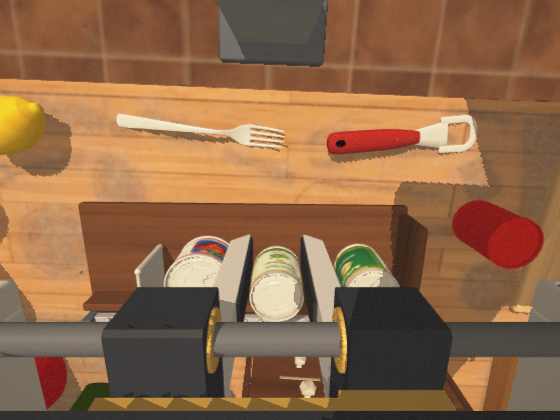

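```bash
python3 - <<'E'
from h import *
s=cam("side");w=cam("wrist")
us=lambda p:((p[0]+.5)/4-.5+200,(p[1]+.5)/4-.5+140)
o=np.array([.5225,-.0095]);ex=np.array([np.cos(.035),np.sin(.035)]);ey=np.array([-ex[1],ex[0]])
for nm,p,z in [("pale",(397,261),.084),("green",(347,207),.084),("wide",(437,328),.07)]:
    q=ray(s,us(p),z)[:2]-o;print(nm,ex@q,ey@q)
q=ray(w,(277,297),.084)[:2]-o;print("pale wrist",ex@q,ey@q)
E
```

```text
pale -0.000988627538797477 0.032659221399080195
green -0.005712068818230586 0.1309568903126075
wide -0.0017127266392737794 -0.04940363209768273
pale wrist 0.0027554399951256717 0.04216207684974321
```

The pale tin is now in line, about 10 mm from the fence. Next I'll close the fingers and go to the outer side of the end stop.

```bash
python3 -m pendant '[[-0.125,-0.236,0,0,0,0,1],[-0.125,-0.236,0,0,0,0,1],[-0.125,-0.236,0,0,0,0,1],[-0.125,-0.236,0,0,0,0,1],[-0.125,-0.236,0,0,0,0,1],[-0.125,-0.236,0,0,0,0,1],[-0.125,-0.236,0,0,0,0,1],[0,0,0,0,0,0,1],[0,0,0,0,0,0,1]]' 60
python3 - <<'E'
from h import *
for n in ("side","wrist"):
    cv2.imwrite(f"pics/{n}5.png",imaging.camera(n)["image"][:,:,::-1])
E
```

```text
time_s: 6.23
ee_pos: [0.5325, -0.1659, 0.2983]
eef_rot: [3.14, -0.003, -3.103]
force: [-0.3, 1.0, 0.1]
grip_width: 0.0005
```

View pics/wrist5.png

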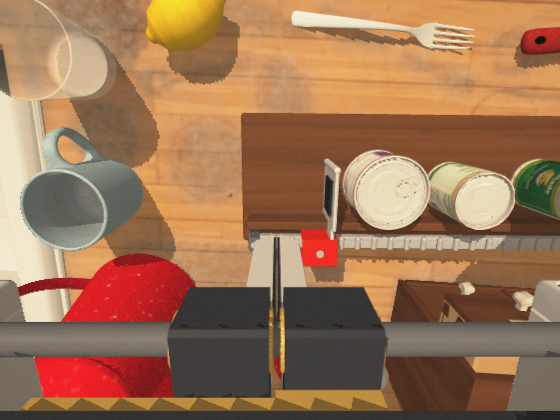

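View pics/side5.png

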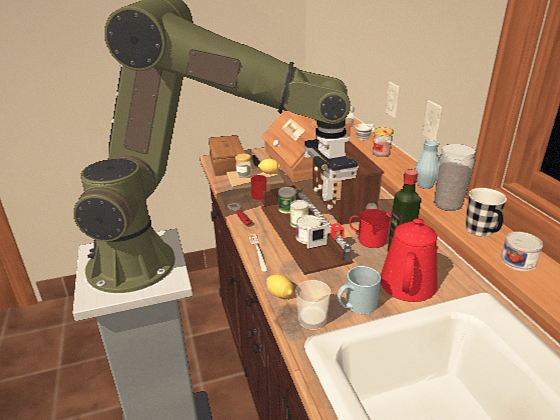

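```bash
python3 - <<'E'
from h import *
w=cam("wrist");s=cam("side");c=cam("scene")
print("kettle base",ray(s,(408,298),0),"left edge base", ray(s,(384,290),0),"lid knob",tri(s,(416,220),c,(431,208)))
print("redmug base",ray(s,(373,246),0), "handle", ray(s,(352,225),.05))
o=np.array([.5225,-.0095]);ex=np.array([np.cos(.035),np.sin(.035)]);ey=np.array([-ex[1],ex[0]])
for nm,p,z in [("plate top front outer",(324,161),.085),("top back outer",(332,236),.085),("boardR",(242,114),.012),("carriage centre",(320,252),.081),("wide",(393,190),.07),("pale",(480,200),.084)]:
    q=ray(w,p,z);r=q[:2]-o;print(nm,q.round(4),(ex@r).round(4),(ey@r).round(4))
E
```

```text
kettle base [ 0.67062613 -0.38576069  0.        ] left edge base [ 0.62799438 -0.33793876  0.        ] lid knob [ 0.69930071 -0.33405313  0.19083225]
redmug base [ 0.69615271 -0.14707748  0.        ] handle [ 0.65064684 -0.08987688  0.05      ]
plate top front outer [ 0.4935 -0.123   0.085 ] -0.0329 -0.1124
top back outer [ 0.5666 -0.1093  0.085 ] 0.0406 -0.1013
boardR [ 0.4548 -0.2065  0.012 ] -0.0745 -0.1945
carriage centre [ 0.5857 -0.1191  0.081 ] 0.0594 -0.1118
wide [ 0.5213 -0.0502  0.07  ] -0.0026 -0.0406
pale [0.5247 0.0288 0.084 ] 0.0036 0.0382
```

```bash
python3 -m pendant '[[-0.01,0,0.2,0,0,0,1],[0,0,0.3,0,0,0,1],[0,0,0.3,0,0,0,1],[0,0,0.25,0,0,0,1],[0,0,0.18,0,0,0,1],[0,0,0,0,0,0,1],[0,0,0,0,0,0,1]]'
python3 -m pendant '[[0,0.08,0,0,0,0,1],[0,0.06,0,0,0,0,1],[0,0.05,0,0,0,0,1],[0,0,0,0,0,0,1]]'
python3 - <<'E'
from h import *
a=imaging.camera("side")["image"][140:290,250:400,::-1];cv2.imwrite(f"pics/side6.png",cv2.resize(a,None,fx=4,fy=4,interpolation=cv2.INTER_CUBIC))
cv2.imwrite(f"pics/wrist6.png",imaging.camera("wrist")["image"][:,:,::-1])
E
```

```text
time_s: 7.07
ee_pos: [0.5336, -0.1644, 0.1528]
eef_rot: [3.141, -0.001, -3.101]
force: [-1.2, -0.5, 0.3]
grip_width: 0.0005
time_s: 7.4
ee_pos: [0.5331, -0.1408, 0.1537]
eef_rot: [-3.141, 0.001, -3.1]
force: [0.2, -0.3, 1.3]
grip_width: 0.0005
```

View pics/side6.png

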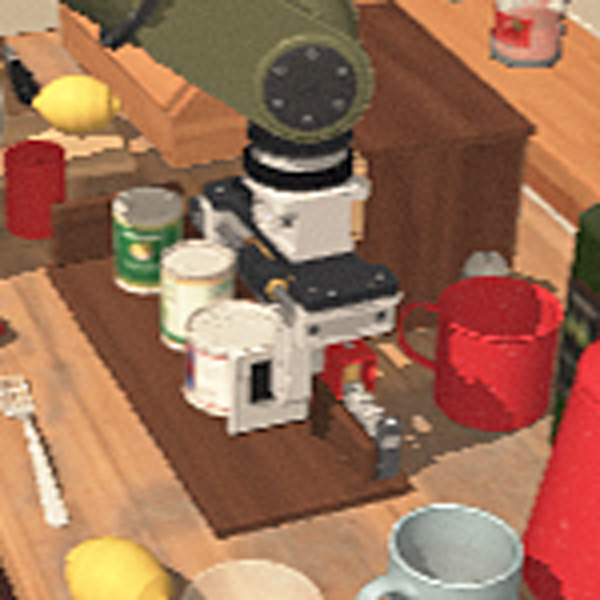

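View pics/wrist6.png

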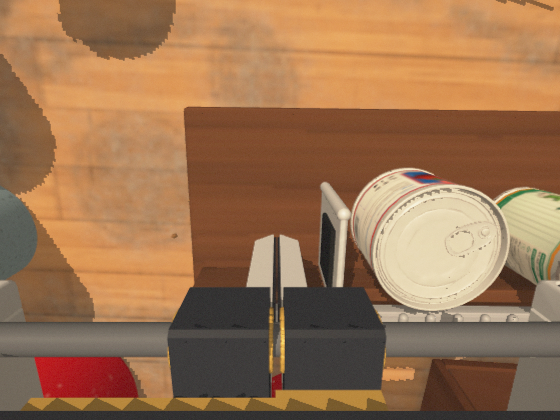

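```bash
python3 - <<'E'
from h import *
s=cam("side")
for X in [(.5325,-.115,.058),(.525,-.1533,.06),(.541,-.1533,.06),(.533,-.141,.0565)]:
    print(X,((proj(s,X)-[250,140])*4).round(0))
E
```

```text
(0.5325, -0.115, 0.058) [276. 376.]
(0.525, -0.1533, 0.06) [286. 404.]
(0.541, -0.1533, 0.06) [307. 400.]
(0.533, -0.141, 0.0565) [290. 397.]
```

```bash
python3 -m pendant '[[0,0.03,0,0,0,0,1],[0,0.03,0,0,0,0,1],[0,0,0,0,0,0,1]]'
python3 -m pendant '[[0,0.025,0,0,0,0,1],[0,0,0,0,0,0,1]]'
python3 -m pendant '[[0,0.025,0,0,0,0,1],[0,0,0,0,0,0,1]]'
python3 -m pendant '[[0,0.025,0,0,0,0,1],[0,0,0,0,0,0,1]]'
python3 -m pendant '[[0,0.025,0,0,0,0,1],[0,0,0,0,0,0,1]]'
```

```text
time_s: 7.8
ee_pos: [0.5325, -0.1345, 0.1526]
eef_rot: [3.141, -0.0, -3.101]
force: [0.1, -0.7, -0.6]
grip_width: 0.0003
time_s: 7.97
ee_pos: [0.5324, -0.1316, 0.1526]
eef_rot: [3.142, -0.0, -3.101]
force: [-0.6, -0.4, 0.7]
grip_width: 0.0006
time_s: 8.13
ee_pos: [0.5322, -0.1286, 0.1526]
eef_rot: [3.141, -0.0, -3.101]
force: [0.0, 0.5, -1.3]
grip_width: 0.0001
time_s: 8.3
ee_pos: [0.5321, -0.1256, 0.1526]
eef_rot: [-3.142, -0.0, -3.101]
force: [0.4, -0.1, 0.2]
grip_width: 0.0008
time_s: 8.47
ee_pos: [0.5321, -0.123, 0.1527]
eef_rot: [-3.141, 0.0, -3.102]
force: [-0.0, -2.7, -1.4]
grip_width: 0.0005
```

Contact at TCP y ≈ −0.124, so the 0.126 notch should come at about −0.034. I'll push in small steps and watch the force.

```bash
for i in 1; do python3 -m pendant '[[0,0.025,0,0,0,0,1],[0,0,0,0,0,0,1]]' | egrep 'ee_pos|force'
python3 -m pendant '[[0,0.025,0,0,0,0,1],[0,0,0,0,0,0,1]]'| egrep 'ee_pos|force'
python3 -m pendant '[[0,0.025,0,0,0,0,1],[0,0,0,0,0,0,1]]'| egrep 'ee_pos|force'
python3 -m pendant '[[0,0.025,0,0,0,0,1],[0,0,0,0,0,0,1]]'| egrep 'ee_pos|force'
python3 -m pendant '[[0,0.025,0,0,0,0,1],[0,0,0,0,0,0,1]]'| egrep 'ee_pos|force'
python3 -m pendant '[[0,0.025,0,0,0,0,1],[0,0,0,0,0,0,1]]'| egrep 'ee_pos|force|time|grip'
done; python3 - <<'E'
from h import *
a=imaging.camera("side")["image"][140:290,250:400,::-1];cv2.imwrite(f"pics/side7.png",cv2.resize(a,None,fx=4,fy=4,interpolation=cv2.INTER_CUBIC))
cv2.imwrite(f"pics/wrist7.png",imaging.camera("wrist")["image"][:,:,::-1])
E
```

```text
ee_pos: [0.5319, -0.1197, 0.1527]
force: [0.7, -1.8, -0.2]
ee_pos: [0.5318, -0.1164, 0.1526]
force: [-0.3, -0.1, 0.2]
ee_pos: [0.5316, -0.1134, 0.1526]
force: [0.5, -0.4, 0.7]
ee_pos: [0.5315, -0.1105, 0.1526]
force: [0.2, -0.2, 0.4]
ee_pos: [0.5314, -0.1076, 0.1527]
force: [-0.2, -0.2, 0.2]
time_s: 9.47
ee_pos: [0.5313, -0.1051, 0.1527]
force: [0.3, -3.2, -0.7]
grip_width: 0.0007
```

View pics/wrist7.png

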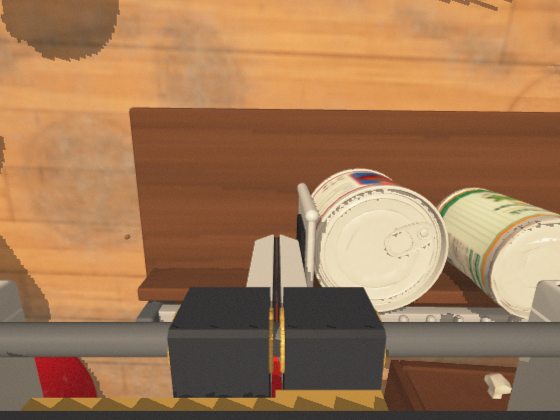

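View pics/side7.png

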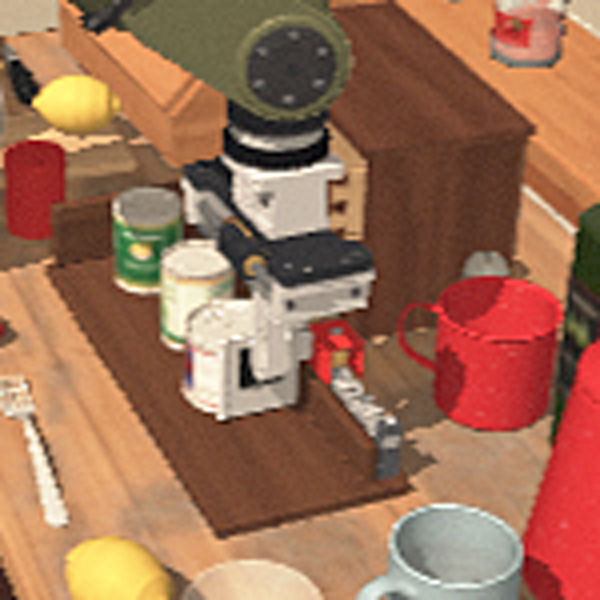

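One click is done: the load came back 18 mm later, as predicted, and the finger is square on the pad. Continuing.

```bash
f(){ egrep 'ee_pos|force'|cut -d[ -f2|tr '\n' ' ';echo; }
python3 -m pendant '[[0,0.025,0,0,0,0,1],[0,0,0,0,0,0,1]]'|f
python3 -m pendant '[[0,0.025,0,0,0,0,1],[0,0,0,0,0,0,1]]'|f
python3 -m pendant '[[0,0.025,0,0,0,0,1],[0,0,0,0,0,0,1]]'|f
python3 -m pendant '[[0,0.025,0,0,0,0,1],[0,0,0,0,0,0,1]]'|f
python3 -m pendant '[[0,0.025,0,0,0,0,1],[0,0,0,0,0,0,1]]'|f
python3 -m pendant '[[0,0.025,0,0,0,0,1],[0,0,0,0,0,0,1]]'|f
python3 -m pendant '[[0,0.025,0,0,0,0,1],[0,0,0,0,0,0,1]]'|f
python3 -m pendant '[[0,0.025,0,0,0,0,1],[0,0,0,0,0,0,1]]'|f
python3 -m pendant '[[0,0.025,0,0,0,0,1],[0,0,0,0,0,0,1]]'|f
python3 -m pendant '[[0,0.025,0,0,0,0,1],[0,0,0,0,0,0,1]]'|f
python3 - <<'E'
from h import *
a=imaging.camera("side")["image"][140:290,250:400,::-1];cv2.imwrite(f"pics/side8.png",cv2.resize(a,None,fx=4,fy=4,interpolation=cv2.INTER_CUBIC))
cv2.imwrite(f"pics/wrist8.png",imaging.camera("wrist")["image"][:,:,::-1])
E
```

```text
0.5312, -0.1019, 0.1527] 1.1, -2.0, 0.1] 
0.5311, -0.0986, 0.1527] 1.0, -1.1, -1.1] 
0.5309, -0.0954, 0.1526] 1.2, -0.5, -0.4] 
0.5307, -0.0924, 0.1526] 0.3, 0.5, -0.7] 
0.5307, -0.0896, 0.1527] 0.3, 1.2, 0.1] 
0.5306, -0.0872, 0.1527] -0.1, -3.2, 0.4] 
0.5305, -0.0841, 0.1527] 0.3, -3.4, -0.7] 
0.5304, -0.0808, 0.1527] 0.8, -2.0, -1.5] 
0.5302, -0.0776, 0.1526] 0.5, -0.5, -0.7] 
0.53, -0.0744, 0.1526] -0.8, 0.2, -0.1]
```

View pics/wrist8.png

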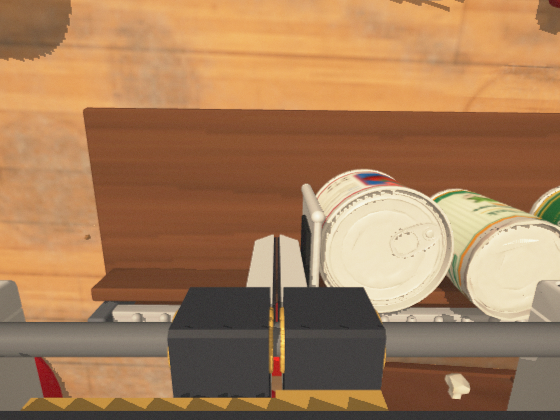

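View pics/side8.png

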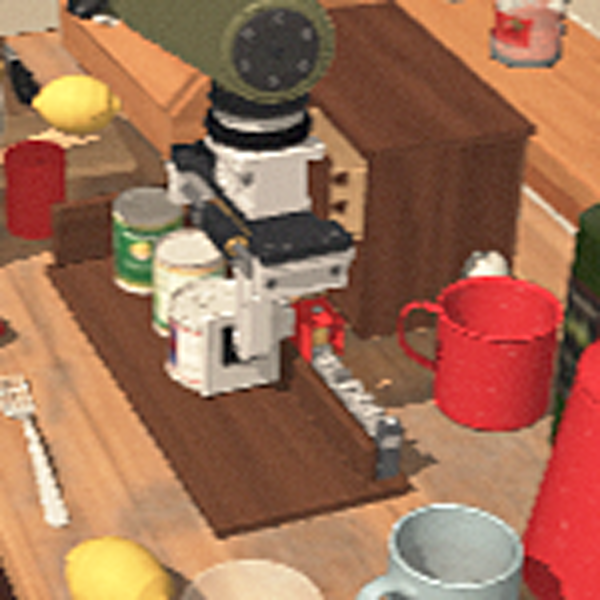

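Three clicks so far, and the stop is in 0.090. The tins are moving upright. Continuing toward the last ridge.

```bash
f(){ egrep 'ee_pos|force'|cut -d[ -f2|tr '\n' ' ';echo; }
python3 -m pendant '[[0,0.025,0,0,0,0,1],[0,0,0,0,0,0,1]]'|f
python3 -m pendant '[[0,0.025,0,0,0,0,1],[0,0,0,0,0,0,1]]'|f
python3 -m pendant '[[0,0.025,0,0,0,0,1],[0,0,0,0,0,0,1]]'|f
python3 -m pendant '[[0,0.025,0,0,0,0,1],[0,0,0,0,0,0,1]]'|f
python3 -m pendant '[[0,0.025,0,0,0,0,1],[0,0,0,0,0,0,1]]'|f
python3 -m pendant '[[0,0.025,0,0,0,0,1],[0,0,0,0,0,0,1]]'|f
python3 -m pendant '[[0,0.025,0,0,0,0,1],[0,0,0,0,0,0,1]]'|f
python3 - <<'E'
from h import *
a=imaging.camera("side")["image"][140:290,250:400,::-1];cv2.imwrite(f"pics/side9.png",cv2.resize(a,None,fx=4,fy=4,interpolation=cv2.INTER_CUBIC))
E
```

```text
0.53, -0.0717, 0.1526] -0.5, -0.5, 0.0] 
0.5299, -0.0691, 0.1527] -0.4, -3.7, -0.2] 
0.5298, -0.0661, 0.1527] 0.1, -3.8, -1.0] 
0.5297, -0.0628, 0.1527] 0.7, -2.1, -0.5] 
0.5295, -0.0596, 0.1527] 0.1, -0.5, -0.7] 
0.5293, -0.0564, 0.1526] 0.3, 0.0, 0.1] 
0.5292, -0.0536, 0.1526] -0.6, -0.1, 0.4]
```

View pics/side9.png

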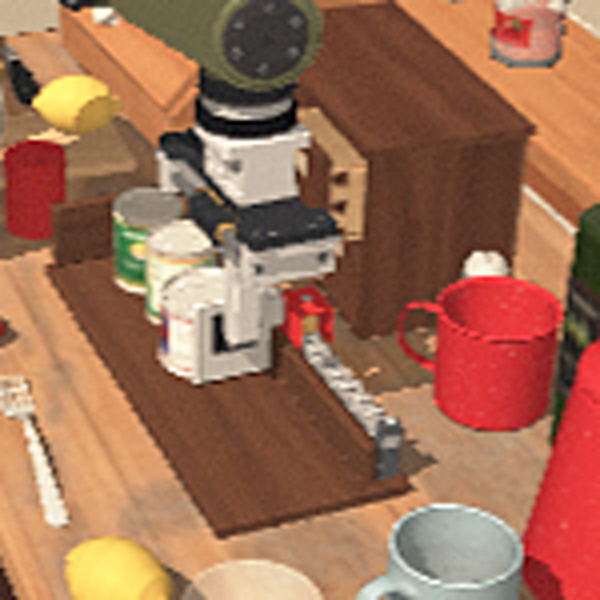

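The stop is in 0.108, with one notch left. The last ridge should be near −0.044 and the hard stop no sooner than −0.031.

```bash
f(){ egrep 'ee_pos|force'|cut -d[ -f2|tr '\n' ' ';echo; }
python3 -m pendant '[[0,0.025,0,0,0,0,1],[0,0,0,0,0,0,1]]'|f
python3 -m pendant '[[0,0.025,0,0,0,0,1],[0,0,0,0,0,0,1]]'|f
python3 -m pendant '[[0,0.02,0,0,0,0,1],[0,0,0,0,0,0,1]]'|f
python3 -m pendant '[[0,0.02,0,0,0,0,1],[0,0,0,0,0,0,1]]'|f
python3 -m pendant '[[0,0.015,0,0,0,0,1],[0,0,0,0,0,0,1]]'|f
```

```text
0.5291, -0.0512, 0.1527] 0.2, -3.8, -0.6] 
0.529, -0.0481, 0.1526] 0.6, -3.6, 0.2] 
0.529, -0.0456, 0.1527] 0.1, -3.1, -1.2] 
0.5289, -0.043, 0.1527] 1.3, -1.3, -0.7] 
0.5288, -0.0411, 0.1527] 1.7, -0.3, -0.2]
```

```bash
f(){ egrep 'ee_pos|force'|cut -d[ -f2|tr '\n' ' ';echo; }
python3 -m pendant '[[0,0.02,0,0,0,0,1],[0,0,0,0,0,0,1]]'|f
python3 -m pendant '[[0,0.02,0,0,0,0,1],[0,0,0,0,0,0,1]]'|f
python3 -m pendant '[[0,0.01,0,0,0,0,1],[0,0,0,0,0,0,1]]'|f
python3 - <<'E'
from h import *
a=imaging.camera("side")["image"][140:290,250:400,::-1];cv2.imwrite(f"pics/side10.png",cv2.resize(a,None,fx=4,fy=4,interpolation=cv2.INTER_CUBIC))
E
```

```text
0.5286, -0.0385, 0.1526] 0.2, -0.6, -0.5] 
0.5285, -0.0361, 0.1526] 0.2, 0.2, -0.3] 
0.5285, -0.0355, 0.1526] 0.5, -2.0, -0.6]
```

View pics/side10.png

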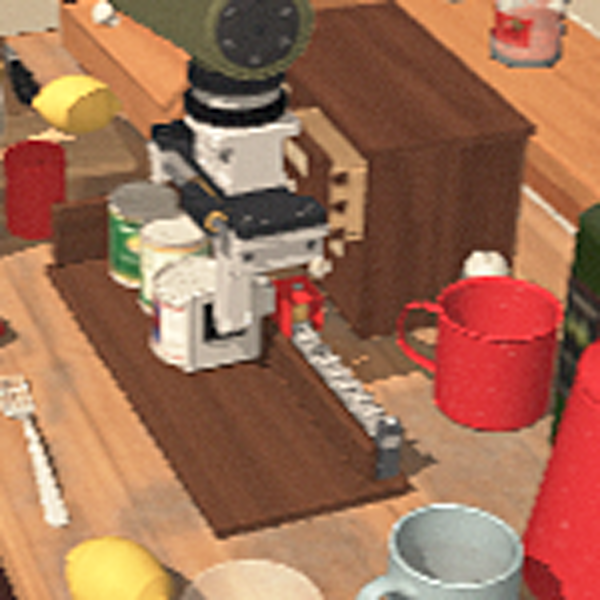

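```bash
f(){ egrep 'ee_pos|force'|cut -d[ -f2|tr '\n' ' ';echo; }
python3 -m pendant '[[0,0.01,0,0,0,0,1],[0,0,0,0,0,0,1],[0,0,0,0,0,0,1]]'|f
python3 -m pendant '[[0,-0.05,0,0,0,0,1],[0,-0.1,0,0,0,0,1],[0,-0.1,0,0,0,0,1],[0,-0.1,0,0,0,0,1],[0,0,0,0,0,0,1]]'|f
python3 -m pendant '[[0,0,-0.3,0,0,0,1],[0,0,-0.3,0,0,0,1],[0,0,-0.3,0,0,0,1],[0,-0.2,-0.3,0,0,0,1],[0.2,-0.2,0,0,0,0,1],[0.3,0,0,0,0,0,1],[0.3,0,0,0,0,0,1],[0.3,0,0,0,0,0,1],[0,0,0,0,0,0,1],[0,0,0,0,0,0,1]]'
python3 - <<'E'
from h import *
for n in ("side","scene"):
    a=imaging.camera(n)["image"][140:290,200:400,::-1];cv2.imwrite(f"pics/{n}11.png",cv2.resize(a,None,fx=4,fy=4,interpolation=cv2.INTER_CUBIC))
cv2.imwrite(f"pics/wrist11.png",imaging.camera("wrist")["image"][:,:,::-1])
E
```

```text
0.5285, -0.0347, 0.1527] -0.3, -7.3, -0.8] 
0.5302, -0.0785, 0.1527] 0.2, -0.0, -0.4] 
time_s: 15.43
ee_pos: [0.3994, -0.1288, 0.296]
eef_rot: [-3.141, 0.001, -3.103]
force: [0.2, 0.7, 0.7]
grip_width: 0.0001
```

View pics/side11.png

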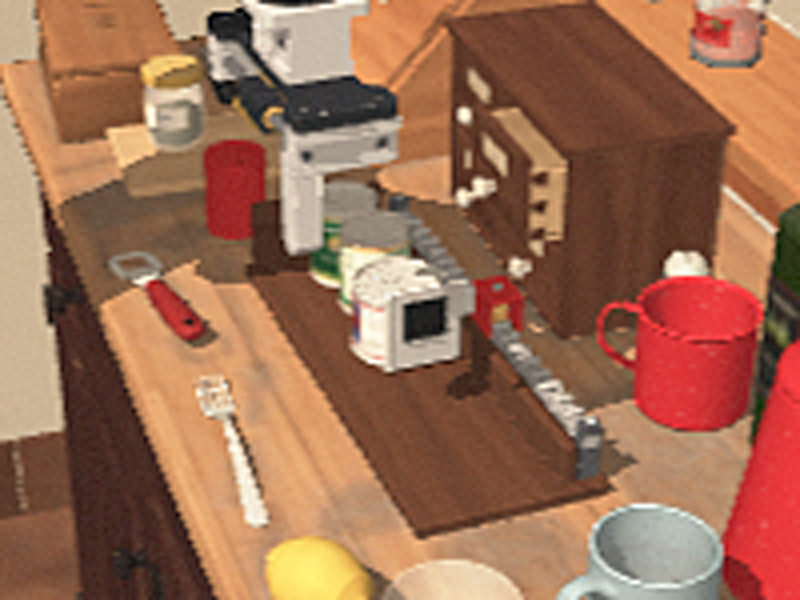

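View pics/wrist11.png

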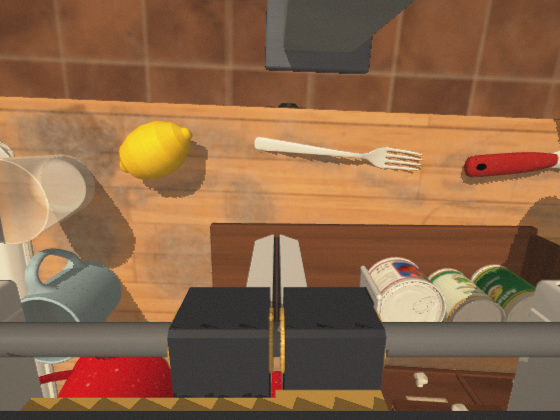

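```bash
python3 - <<'E'
from h import *
s=cam("side");c=cam("scene")
us=lambda p:((p[0]+.5)/4-.5+200,(p[1]+.5)/4-.5+140)
def padc(path,x0):
    a=cv2.imread(path); g=a.max(2).astype(int); return a,g
import numpy as np
for path,win,sc in [("pics/side0z.png",(440,345,510,410),4),("pics/side11.png",(395,285,455,348),4)]:
    a=cv2.imread(path);x0,y0,x1,y1=win;m=(a[y0:y1,x0:x1].max(2)<75).astype(np.uint8)
    n,l,st,ce=cv2.connectedComponentsWithStats(m);i=1+st[1:,4].argmax();p=ce[i]+[x0,y0];print(p,st[i],ray(s,us(p),.058).round(4))
o=np.array([.5225,-.0095]);ex=np.array([np.cos(.035),np.sin(.035)]);ey=np.array([-ex[1],ex[0]])
for nm,p,z in [("green",(352,203),.084),("pale",(375,232),.084),("wide",(400,283),.07)]:
    r=ray(s,us(p),z)[:2]-o;print(nm,(ex@r).round(4),(ey@r).round(4))
E
```

```text
[471.78607277 378.67879548] [  11   11   45   47 1594] [ 0.5284 -0.1146  0.058 ]
[424.56875    318.57777778] [   9   12   42   44 1440] [ 0.5256 -0.0249  0.058 ]
green 0.0006 0.136
pale 0.0002 0.0827
wide -0.0025 0.0225
```

View pics/scene11.png

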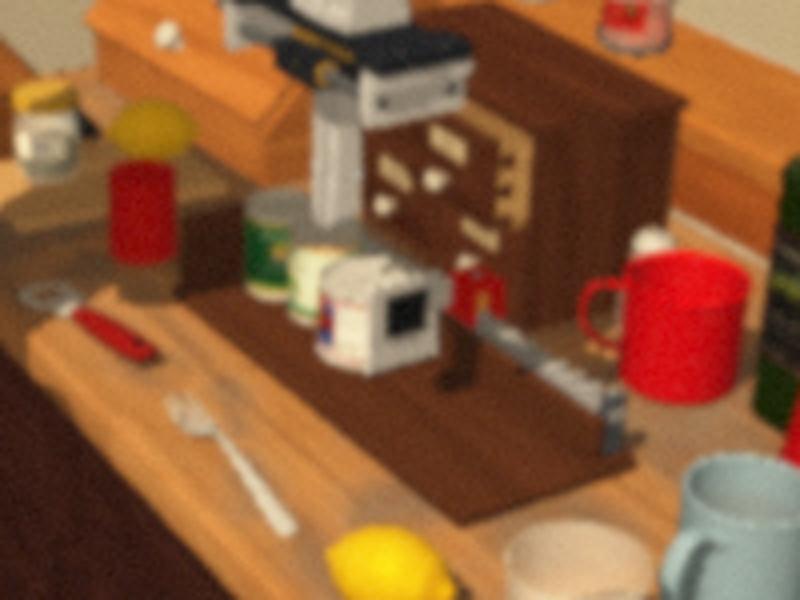

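The pad moved about 90 mm, five notches, so the stop is at 0.126. All three tins are upright and in line, and the arm is clear. Handing in.

```bash
python3 -c "
from station import hand_in; print(hand_in())"
```

```text
the job is handed in; nothing more can be done
None
```

The job is done and handed in at about 15.6 s of the 51 s. The row is lined up and the end stop is resting in the 0.126 notch. Handing in gave no verdict.

- **Lining up:** I pushed the pale tin (tin_2) straight back with two fingertips until it stood in line with the other two. I put the gap to the fence at about 8–12 mm. After closing up, the three tin centres lie within about 3 mm of one line and all stand upright.
- **End stop:** I pushed the rubber pad with the closed fingers through five clicks, from 0.036 to 0.126, which is the last notch with the wide tin in the row. The side camera shows the pad moved 89.7 mm, against the 90 mm expected.
- **Forces:** My readings were 4 N or less up to the last notch. The final 1 mm nudge read 7.3 N, so the roller was seated or the row nearly tight, and I backed off there.
- **Left alone:** the arm ended clear of everything, and the jar on the prep board, the glass and the mug were not touched.

Camera positions differed between views by about 5 mm, so I relied mainly on the contact points and the regular 18 mm click spacing. Those agreed with each other to about 1–2 mm.

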